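# Close an adjustable wrench on a gas outlet's nut and tighten it

### The arm

A 6-joint arm with a two-finger parallel gripper is mounted at the origin on the work surface. World frame = base frame: x ahead of the robot, y to its left, z up, the work surface at z = 0. Lengths are in m, angles in rad, forces in N, time in s.
With the tool pointing down it reaches from about 0.25 to 0.725 m from the base axis. Payload 4 kg.
Tool frame: the origin (TCP) lies between the finger pads; the fingertips stand 17 mm ahead of it and the grasp point (between the pads) lies 2 mm behind it; z points along the fingers, x is the direction in which the jaws open and shut, and the axes are right-handed (so a half turn about z gives the same grasp; the last joint's range is limited). The gripper opens to 85 mm and grips with 20 to 120 N. Pads are 22 mm wide; open, the fingers measure 114 mm over their backs; the gripper's body (76 mm by 85 mm) begins 54 mm behind the grasp point. The pads swing forward as they close: fully open they stand 13 mm farther back than shut.
Start: joints at [1.288, 0.241, 0.005, 1.335, 0, 1.571], TCP at [0.14, 0.48, 0.248] pointing down, gripper open.
Joint ranges: [-2.72, 2.72], [-1.05, 1.87], [-1.09, 1.28], [-1.99, 2.15], [-1.42, 1.44], [-3.14, 3.14]. Speed limits (rad/s): [2.79, 2.79, 3.14, 3.14, 3.14, 3.14].

### API

Orientations are given as a unit quaternion [x, y, z, w].
In Python, from workcell import telemetry, cams, workorder gives the robot as it stands. The module is installed in compiled form; this text tells all that it offers.
- The arm moves only by the tool apply_moves, never from a script. Its argument "moves" is a list that holds one entry, the list of rows, each a list of 4 numbers: the shift along the tool's x, y, z in mm, then the turn about the tool's z in degrees. A call has exactly 10 rows; each row shifts and turns the pose as measured when the row begins, along the tool's axes as they then stand; what a row does not reach is not made up. A row lasts 1/10 s, in which the tool goes at most 50 mm and 8.59 degrees, less where a joint would pass 70% of its speed; a pose out of reach is approached as far as the arm can. A call with a gripper value outside its range is refused whole. "hand" is the gripper's target within -1 to 1 (fully open at 1, half-way at 0, shut at -1), set as the call begins (left out, the last holds). The fingers move at their own pace and stop on an object; the grip force is fixed at half the most. Time passes only in rows, so rows that do not move let the fingers close, or fill a call up. It gives the time, the measured TCP pose, the force and the opening at its end, in the units of the state.
- telemetry.get_obs(): the state, without advancing time (a new reading comes with each control period).
- cams.camera(name): name is "scene" or "top"; returns a dict with "color" (400x640x3 uint8, red, green, blue), "fovy" (degrees; the focal length in pixels is half the picture's height over the tangent of half this angle, whatever the lens; pixels are square), "cx", "cy" (the principal point, pixels), "camera_from_world" (4x4, takes a point from world to camera coordinates). Camera axes: x right, y down, z forward; pixel columns grow to the right and rows downward; lengths in m; the calibration is good to about 2 mm. A picture is of the moment at which its call begins. There is no depth.
- workorder.job_done(): hands the job in, once; it reports no verdict.
The state is a dict: "clock": time; "joint_pos": joint angles; "joint_vel": joint speeds; "tau": joint torques, N m; "eef_pos": TCP position; "tool_rot": TCP orientation; "ft_force": force on the tool from outside, world axes, zero at the start; "ft_torque": the same for the moment, N m; "grip_width": finger opening in m.
Only numpy, scipy, OpenCV 4.12 (cv2) and the standard library are available. Lean on these libraries where they do the work, as an engineer would, in place of code of your own. Each camera call takes 0.05 s, during which the arm holds its last target. There are 200 camera calls.

### The job

The adjustable wrench lies around the brass nut of the gas outlet with its jaw too wide open. Roll the wrench's knurled worm until the jaw is snug on the nut, and only then push the handle so that the wrench turns the nut clockwise (seen from above) by about an eighth of a turn. Do not push on the nut or outlet with the fingers, leave the wrench lying flat and snug on the nut, and do not disturb the burner, bowl, rack and bottle.

Things in the scene. Friction and masses are not known exactly. Their poses are not given: they have to be found in the camera images.
- outlet: Brass gas outlet fixed upright on the bench: a ribbed hose nozzle 48 mm tall, at most 15 mm across above the nut. Origin on its vertical axis at bench level. The hexagonal brass nut round its foot (27 mm across flats, 31 mm across corners, top 15 mm above the bench) is centred on this axis.
- nut (a joint): Angle of the nut in rad: 0 at the start, grows as the nut turns clockwise seen from above (an eighth of a turn is 0.785). It is stiff: about 0.3 N m at all angles, and it stays where it is left. At 0 two of its flats are parallel to the jaws.
- wrench: Loose steel adjustable wrench, 0.4 to 0.6 kg, flat on the bench around the nut, 250 mm long, head 14 mm thick, 50 mm wide. Origin: bench level, middle of the mouth (start: within 1.5 mm of the nut's axis). x points out of the mouth, away from the handle; y from the fixed jaw (face at y -14.5 mm) to the moving jaw; z up. Head: x -60 mm (handle side) to +16 mm (jaw tips).
- handle (a point): Point in the middle of the handle, 170 mm from the wrench's origin, 6 mm above the bench: a good place to push. The handle is a straight bar, 24 mm wide, 11 mm thick, lying on the bench; it runs from the head in the direction (-0.966, -0.257) of the wrench's frame to its rounded end 232 mm from the origin. Axes as the wrench's.
- worm_top (a point): Top of the knurled worm at the middle of its length, 18 mm above the bench, at (-42, 1) mm in the wrench's frame, axes as the wrench's. The worm is a roller, 17 mm diameter, 22 mm long, axis along the wrench's y, 4 mm proud of the head's top. Press a fingertip lightly on it (4 to 8 N) and drag along the wrench's x: towards the mouth (+x) closes the jaw, the other way opens it.
- worm (a joint): Rotation of the worm in rad, growing as the jaw closes: 1 rad (8.5 mm of its rim) moves the jaw 0.8 mm. It resists with about 2.5 N at its rim, holds when let go, and the finger slips on it once the jaw is tight.
- jaw (a joint): Travel of the moving jaw towards the fixed jaw in m; the jaws are 0.038 m minus this value apart. It starts at about 0.0036 to 0.0064 (31.6 to 34.4 mm apart) and is at about 0.011 when tight on the 27 mm nut. While it is loose the wrench slips round the nut.
- burner: Bystander: Bunsen burner, blue foot 80 mm across, brass tube, 140 mm tall. Origin under its centre.
- bowl: Bystander: white porcelain bowl, 84 mm across, 35 mm tall. Origin under its centre.
- rack: Bystander: blue test tube rack, 200 mm long (its y) by 60 mm, 120 mm tall with its tubes. Origin under its centre.
- reagent: Bystander: white reagent bottle with blue cap, 60 mm across, about 130 mm tall. Origin under its centre.
Not all that is in view belongs to the job. Of the things like the outlet, leave any that is orange or red; of the rest the smaller one is meant.

How it is judged:
By the outcome, as a careful person would: the job done as asked, in the order asked, and still so for the second after the job is handed in, with the robot touching nothing.
It also fails if it takes over 64 s, if anything falls off the work surface, if the arm or the gripper's body presses on something with over 40 N, if the wrist force passes 120 N, or if a joint passes its speed limit or range.

## Working session

There is one attempt and no reset: what is moved stays moved. The work goes in short steps, Python scripts to look and compute and a tool call to move; the robot and the scene stay as the last step left them, time stands still between calls to the robot, and variables do not carry over. Pictures are saved under pics/ and viewed, about 8 in all and at most 12, crops included, and the job is handed in when it is done.

Besides the shell and the picture viewer there is one more tool, called as name(argument=value, ...), one argument or row to a line, values as JSON. apply_moves: Moves the arm, as the interface text tells. Its arguments: {"type":"object","properties":{"moves":{"type":"array"},"hand":{"type":"number"}},"required":["moves"]}

```bash
mkdir -p pics
cat > h.py <<'E'
import numpy as np, cv2
from workcell import telemetry, cams, workorder
def K(c):
    f=c['color'].shape[0]/2/np.tan(np.radians(c['fovy'])/2); return f
def ray(c,u,v):
    T=np.array(c['camera_from_world']); f=K(c)
    d=T[:3,:3].T@np.array([(u-c['cx'])/f,(v-c['cy'])/f,1.]); o=-T[:3,:3].T@T[:3,3]; return o,d
def onz(c,u,v,z):
    o,d=ray(c,u,v); return o+d*(z-o[2])/d[2]
def proj(c,p):
    T=np.array(c['camera_from_world']); q=T[:3,:3]@np.asarray(p)+T[:3,3]; f=K(c)
    return np.array([f*q[0]/q[2]+c['cx'],f*q[1]/q[2]+c['cy']])
def tri(c1,a,c2,b):
    o1,d1=ray(c1,*a);o2,d2=ray(c2,*b)
    s=np.linalg.lstsq(np.stack([d1,-d2],1),o2-o1,rcond=None)[0]
    p,q=o1+d1*s[0],o2+d2*s[1]; return (p+q)/2,np.linalg.norm(p-q)
def save(img,n): cv2.imwrite('pics/'+n,cv2.cvtColor(img,cv2.COLOR_RGB2BGR))
E
python3 - <<'E'
from h import *
import pickle
o=telemetry.get_obs(); print(o)
for n in('scene','top'):
    c=cams.camera(n); save(c['color'],n+'0.png'); pickle.dump(c,open(n+'0.pkl','wb'))
    print(n,c['fovy'],c['cx'],c['cy'],np.round(np.array(c['camera_from_world']),3).tolist())
E
```

```text
{'clock': 0.0, 'joint_pos': array([ 1.28803140e+00,  2.41418722e-01,  3.70221306e-03,  1.33520987e+00,
       -9.36247923e-06,  1.57080769e+00]), 'joint_vel': array([ 0.00066889,  0.00054553,  0.00054833,  0.00206073, -0.00134598,
       -0.00113536]), 'tau': array([-1.34045174e-03, -3.72314429e+01,  2.52411819e+01,  1.69955799e-02,
       -2.27901028e-04, -4.46640144e-06]), 'eef_pos': array([0.139338  , 0.47955629, 0.24740166]), 'tool_rot': array([ 7.99694094e-01,  6.00406714e-01, -8.48878291e-04,  6.43202891e-04]), 'ft_force': array([ 0.06499449, -0.99183548, -0.45730434]), 'ft_torque': array([-0.02908853,  0.00044683, -0.01758763]), 'grip_width': 0.08491387220689671}
scene 53.17031133412574 315.67680855158926 201.90510668186312 [[-0.853, 0.521, -0.017, 0.491], [0.381, 0.601, -0.702, -0.151], [-0.356, -0.606, -0.712, 1.196], [0.0, 0.0, 0.0, 1.0]]
top 54.91178679606461 323.59007203115925 197.6472432484734 [[-0.001, -1.0, -0.021, -0.002], [-0.997, 0.003, -0.077, 0.582], [0.077, 0.021, -0.997, 1.048], [0.0, 0.0, 0.0, 1.0]]
```

View pics/scene0.png

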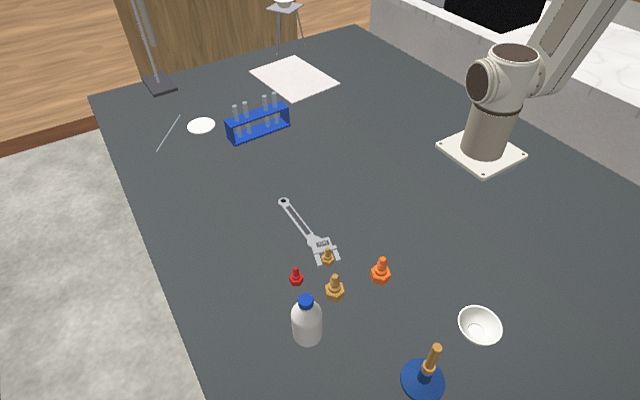

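View pics/top0.png

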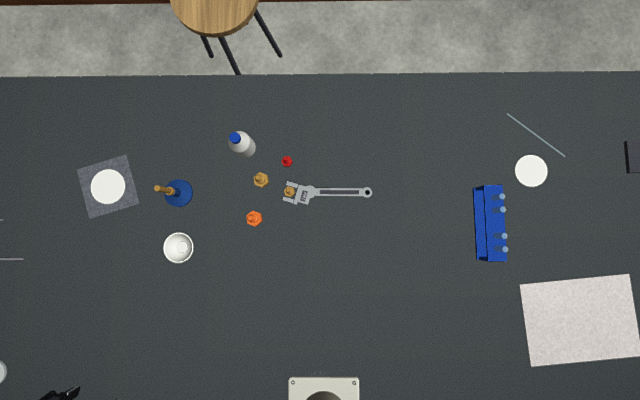

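The wrench lies at top-view px (285–372, 180–205), with its mouth around the small brass outlet at (290,191). The other brass, red and orange outlets are nearby. I'll enlarge both views.

Run:
```python
from h import *
import pickle
a=pickle.load(open('top0.pkl','rb'))['color'][170:215,275:380]
b=pickle.load(open('scene0.pkl','rb'))['color'][190:275,270:350]
a=cv2.resize(a,None,fx=7,fy=7,interpolation=cv2.INTER_CUBIC)
b=cv2.resize(b,None,fx=7,fy=7,interpolation=cv2.INTER_CUBIC)
save(a,'ta.png');save(b,'sb.png')
```

```text
(no output)
```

View pics/ta.png

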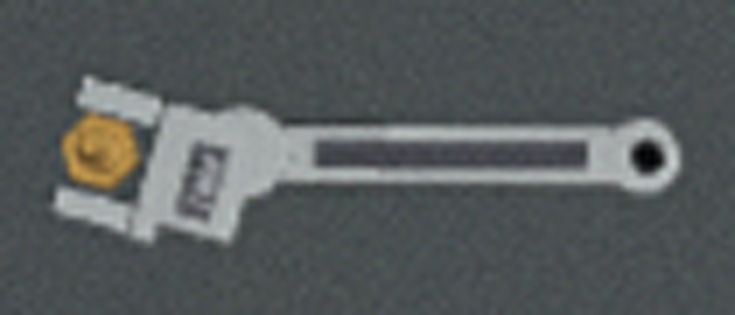

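View pics/sb.png

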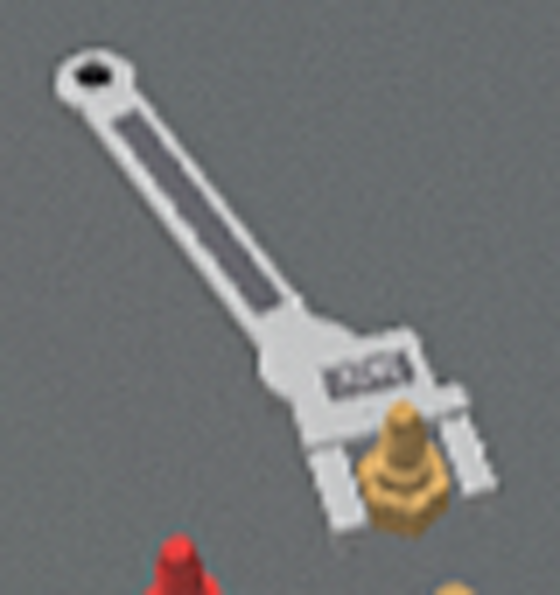

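Run:
```python
from h import *
import pickle
t=pickle.load(open('top0.pkl','rb'));s=pickle.load(open('scene0.pkl','rb'))
T=lambda x,y:((x+.5)/7-.5+275,(y+.5)/7-.5+170)
S=lambda x,y:((x+.5)/7-.5+270,(y+.5)/7-.5+190)
P={}
for n,a,b in[('hole',(648,156),(94,74)),('worm',(205,181),(368,373)),('fixtip(outer end)',(86,78),(348,530)),('nozzletop',(92,150),(403,405)),('nutcentre',(101,151),(405,483))]:
    p,e=tri(t,T(*a),s,S(*b)); print(n,np.round(p*1000,1),'gap',round(e*1000,1)); P[n]=p
h,w=P['hole'][:2],P['worm'][:2]
a=h-w; 
print('hole-worm',np.linalg.norm(a)*1000)
# handle bar edge direction in top view at z=11mm
e1=onz(t,*T(300,157),.011);e2=onz(t,*T(600,155),.011);print('handle heading',np.degrees(np.arctan2(*(e2-e1)[1::-1])))
# wrench yaw: handle dir (-.966,-.257) => angle 180+14.9
phi=np.arctan2(*(P['hole']-P['nutcentre'])[1::-1]); print('nut->hole',np.degrees(phi),np.linalg.norm((P['hole']-P['nutcentre'])[:2]))
for O in(P['nutcentre'],):
    yaw=phi-np.arctan2(-.257,-.966)
    R=np.array([[np.cos(yaw),-np.sin(yaw)],[np.sin(yaw),np.cos(yaw)]])
    print('yaw',np.degrees(yaw)%360,'worm pred',O[:2]+R@[-.042,.001],'worm in frame',R.T@(w-O[:2]))
```

```text
hole [ 599.3 -125.     9.3] gap 0.1
worm [589.5  53.   11.9] gap 0.3
fixtip(outer end) [630.  102.3  10.5] gap 3.8
nozzletop [600.1  93.9  45.8] gap 2.5
nutcentre [602.   95.5   7.7] gap 0.6
hole-worm 178.2803669809438
handle heading -89.8026731170476
nut->hole -90.69861278666464 0.22052928652807147
yaw 74.40319995901532 worm pred [0.58972121 0.0553075 ] worm in frame [-0.04430427  0.00062927]
```

apply_moves(
  moves=[
    [[-23,43,0,0],[-23,43,0,0],[-23,43,0,0],[-23,43,0,0],[-23,43,0,0],[-23,43,0,0],[-23,43,0,0],[-23,43,0,0],[-23,43,0,0],[-23,43,0,0]],
  ],
  hand=-1,
)

```text
clock: 1.1
eef_pos: [0.4942, 0.1343, 0.2432]
tool_rot: [0.795, 0.607, -0.003, -0.0]
ft_force: [0.9, 1.4, -0.6]
grip_width: 0.0002
```

apply_moves(
  moves=[
    [[-20,35,5,0],[-20,35,5,0],[-20,35,5,0],[-3,8,30,0],[0,0,35,0],[0,0,35,0],[0,0,30,0],[0,0,20,0],[0,0,10,0],[0,0,0,0]],
  ],
)

```text
clock: 2.1
eef_pos: [0.5916, 0.0297, 0.056]
tool_rot: [0.799, 0.601, -0.006, -0.001]
ft_force: [0.1, -0.5, -0.2]
grip_width: 0.0
```

```bash
cat > st.py <<'E'
from h import *
from scipy.spatial.transform import Rotation as Ro
o=telemetry.get_obs();R=Ro.from_quat(o['tool_rot']).as_matrix();p=o['eef_pos']
print(o['clock'],'p',np.round(p*1000,1),'F',np.round(o['ft_force'],1),'yaw',np.degrees(np.arctan2(R[1,0],R[0,0])),'tilt',np.round(R[:,2],3))
import sys
if len(sys.argv)>3: print('tool delta mm',np.round(R.T@(np.array([float(a) for a in sys.argv[1:4]])-p*1000),1))
E
python3 st.py 586.8 43 40
```

```text
2.1 p [591.6  29.7  56. ] F [ 0.1 -0.5 -0.2] yaw 73.93246268048728 tilt [-0.01  -0.005 -1.   ]
tool delta mm [11.5 -8.2 16. ]
```

apply_moves(
  moves=[
    [[6,-4,0,0],[5,-4,0,0],[0,0,5,0],[0,0,5,0],[0,0,4,0],[0,0,1,0],[0,0,1,0],[0,0,1,0],[0,0,1,0],[0,0,0,0]],
  ],
)

```text
clock: 3.1
eef_pos: [0.5902, 0.0443, 0.0419]
tool_rot: [0.799, 0.602, -0.002, 0.001]
ft_force: [0.2, 0.3, -0.4]
grip_width: 0.0001
```

```bash
python3 st.py 586.8 43 35
python3 - <<'E'
from h import *
import pickle
c=cams.camera('scene');im=c['color'][180:290,260:370]
t=cams.camera('top');it=t['color'][165:220,270:380]
save(np.vstack([cv2.resize(im,(540,540),interpolation=2)[:,:,:],cv2.resize(it,(540,270),interpolation=2)])[:, :, :][210:],'c1.png')
E
```

```text
3.1 p [590.2  44.3  41.9] F [ 0.2  0.3 -0.4] yaw 73.97367916491427 tilt [-0.001 -0.004 -1.   ]
tool delta mm [-2.2 -2.9  6.9]
```

View pics/c1.png

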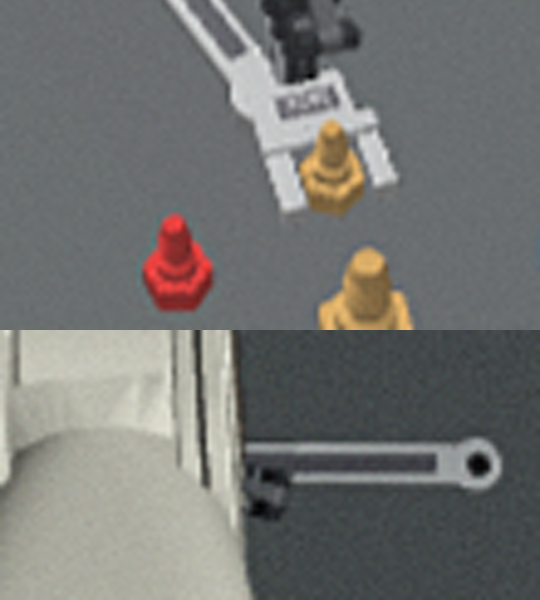

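The fingertips hover just behind the worm (view px ~(295,75)) and are laterally in line. I'll lower until contact.

apply_moves(
  moves=[
    [[3,-3,1,0],[0,0,2,0],[0,0,2,0],[0,0,1,0],[0,0,0.5,0],[0,0,0.5,0],[0,0,0.5,0],[0,0,0.5,0],[0,0,0.5,0],[0,0,0.5,0]],
  ],
)

```text
clock: 4.2
eef_pos: [0.5882, 0.0485, 0.0348]
tool_rot: [0.799, 0.602, -0.001, 0.002]
ft_force: [-1.2, 0.2, 5.6]
grip_width: -0.0
```

```bash
python3 st.py 588 47 35
```

```text
4.2 p [588.2  48.5  34.8] F [-1.2  0.2  5.6] yaw 73.9835881341496 tilt [ 0.001 -0.004 -1.   ]
tool delta mm [-1.5  0.2 -0.2]
```

apply_moves(
  moves=[
    [[2,0,0.5,0],[2,0,0.5,0],[2,0,0.5,0],[2,0,0.5,0],[2,0,0.5,0],[2,0,0.5,0],[2,0,0.5,0],[2,0,0.5,0],[1,0,0.5,0],[0,0,0.5,0]],
  ],
)

```text
clock: 5.2
eef_pos: [0.5907, 0.0576, 0.0349]
tool_rot: [0.8, 0.599, -0.006, 0.007]
ft_force: [-1.4, 0.2, 5.0]
grip_width: -0.0005
```

```bash
python3 st.py 588 47 35
```

```text
5.2 p [590.7  57.6  34.9] F [-1.4  0.2  5. ] yaw 73.65371000367155 tilt [-0.001 -0.019 -1.   ]
tool delta mm [-11.    0.4   0.1]
```

apply_moves(
  moves=[
    [[3,0,0.5,0],[3,0,0.5,0],[3,0,0.5,0],[3,0,0.5,0],[1,0,0.5,0],[0,0,-5,0],[-4,0,-4,0],[-10,0,0,0],[-10,0,0,0],[0,0,0,0]],
  ],
)

```text
clock: 6.2
eef_pos: [0.5865, 0.0436, 0.0423]
tool_rot: [0.801, 0.599, -0.008, 0.008]
ft_force: [1.1, -0.4, -0.2]
grip_width: -0.0003
```

```bash
python3 st.py 587.6 45 35;  python3 - <<'E'
from h import *
c=cams.camera('scene');im=c['color'][190:275,270:350]
save(cv2.resize(im,None,fx=7,fy=7,interpolation=2),'c2.png')
E
```

```text
6.2 p [586.5  43.6  42.3] F [ 1.1 -0.4 -0.2] yaw 73.56951930211767 tilt [-0.002 -0.023 -1.   ]
tool delta mm [1.8 0.6 7.3]
```

View pics/c2.png

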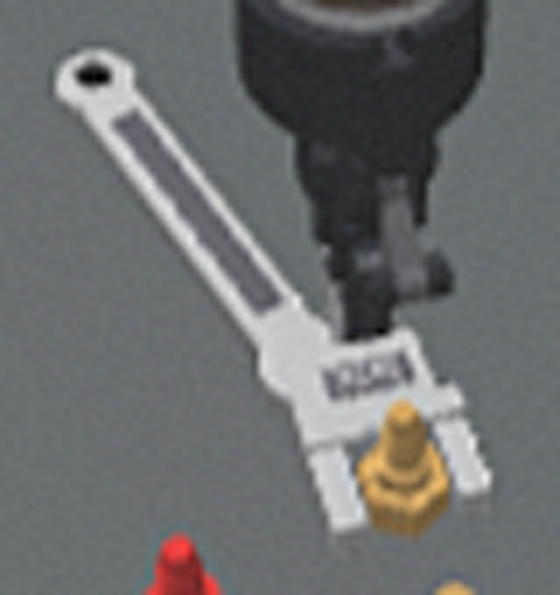

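The moving jaw has shifted about 1 mm inwards (right jaw edge at view px 497→490) and the wrench has not moved, so the drag works. I'll repeat the strokes.

apply_moves(
  moves=[
    [[0,0,4,0],[0,0,3,0],[0,0,0.8,0],[3,0,0.5,0],[3,0,0.5,0],[3,0,0.5,0],[3,0,0.5,0],[3,0,0.5,0],[3,0,0.5,0],[3,0,0.5,0]],
  ],
)

```text
clock: 7.25
eef_pos: [0.5892, 0.0495, 0.0335]
tool_rot: [0.803, 0.595, -0.021, 0.021]
ft_force: [-4.6, -7.3, 8.3]
grip_width: -0.0001
```

```bash
python3 st.py 594 66 35
```

```text
7.25 p [589.2  49.5  33.5] F [-4.6 -7.3  8.3] yaw 73.02842960713386 tilt [-0.009 -0.057 -0.998]
tool delta mm [17.1 -0.2 -2.5]
```

apply_moves(
  moves=[
    [[-1,0,-4,0],[0,0,-3,0],[3,0,1,0],[0,0,2,0],[0,0,1,0],[0,0,0.5,0],[2,0,0.5,0],[2,0,0.5,0],[2,0,0.5,0],[2,0,0.5,0]],
  ],
)

```text
clock: 8.25
eef_pos: [0.5923, 0.06, 0.035]
tool_rot: [0.803, 0.595, -0.021, 0.021]
ft_force: [-1.0, -1.4, 4.4]
grip_width: 0.0002
```

```bash
python3 st.py 594 66 35
```

```text
8.25 p [592.3  60.   35. ] F [-1.  -1.4  4.4] yaw 73.07264554540193 tilt [-0.009 -0.06  -0.998]
tool delta mm [ 6.2 -0.2 -0.4]
```

apply_moves(
  moves=[
    [[3,0,0.4,0],[3,0,0.4,0],[2,0,0.4,0],[0,0,-3,0],[0,0,-3,0],[-6,0,0,0],[-6,0,0,0],[-4,0,0,0],[0,0,1,0],[0,0,1,0]],
  ],
)

```text
clock: 9.25
eef_pos: [0.5895, 0.0518, 0.0385]
tool_rot: [0.803, 0.595, -0.021, 0.021]
ft_force: [0.2, -0.7, -0.0]
grip_width: -0.0001
```

```bash
python3 st.py 588.5 50 35.5
```

```text
9.25 p [589.5  51.8  38.5] F [ 0.2 -0.7 -0. ] yaw 73.04610695424924 tilt [-0.009 -0.059 -0.998]
tool delta mm [-1.8 -0.4  3.1]
```

apply_moves(
  moves=[
    [[-3,0,1,0],[0,0,1.5,0],[0,0,1,0],[0,0,0.5,0],[2,0,0.4,0],[3,0,0.4,0],[3,0,0.4,0],[3,0,0.4,0],[3,0,0.4,0],[3,0,0.4,0]],
  ],
)

```text
clock: 10.25
eef_pos: [0.5888, 0.0501, 0.0337]
tool_rot: [0.805, 0.591, -0.035, 0.032]
ft_force: [-3.3, -7.5, 6.4]
grip_width: 0.0002
```

```bash
python3 st.py 594 66 35
```

```text
10.25 p [588.8  50.1  33.7] F [-3.3 -7.5  6.4] yaw 72.53420658312572 tilt [-0.018 -0.092 -0.996]
tool delta mm [16.5  0.3 -2.9]
```

apply_moves(
  moves=[
    [[-1,0,-4,0],[0,0,-3,0],[4,0,0,0],[2,0,1,0],[0,0,2,0],[0,0,1,0],[0,0,0.5,0],[0,0,0.5,0],[0,0,0.5,0],[0,0,0.3,0]],
  ],
)

```text
clock: 11.25
eef_pos: [0.5912, 0.0576, 0.0352]
tool_rot: [0.805, 0.592, -0.033, 0.031]
ft_force: [-0.5, 0.3, 2.5]
grip_width: -0.0
```

```bash
python3 st.py 594 66 35
```

```text
11.25 p [591.2  57.6  35.2] F [-0.5  0.3  2.5] yaw 72.63986716757263 tilt [-0.017 -0.089 -0.996]
tool delta mm [ 8.8  0.2 -0.6]
```

apply_moves(
  moves=[
    [[2,0,0.4,0],[3,0,0.3,0],[3,0,0.3,0],[3,0,0.3,0],[3,0,0.3,0],[3,0,0.3,0],[3,0,0.3,0],[0,0,0.3,0],[0,0,0,0],[0,0,0,0]],
  ],
)

```text
clock: 12.25
eef_pos: [0.5957, 0.074, 0.0315]
tool_rot: [0.805, 0.591, -0.036, 0.033]
ft_force: [-0.4, -0.6, 2.6]
grip_width: -0.0
```

```bash
python3 st.py 590 54 40
python3 - <<'E'
from h import *
c=cams.camera('scene');im=c['color'][190:275,270:350]
save(cv2.resize(im,None,fx=7,fy=7,interpolation=2),'c3.png')
E
```

```text
12.25 p [595.7  74.   31.5] F [-0.4 -0.6  2.6] yaw 72.48614660062783 tilt [-0.02  -0.096 -0.995]
tool delta mm [-21.5   0.6  -6.4]
```

View pics/c3.png

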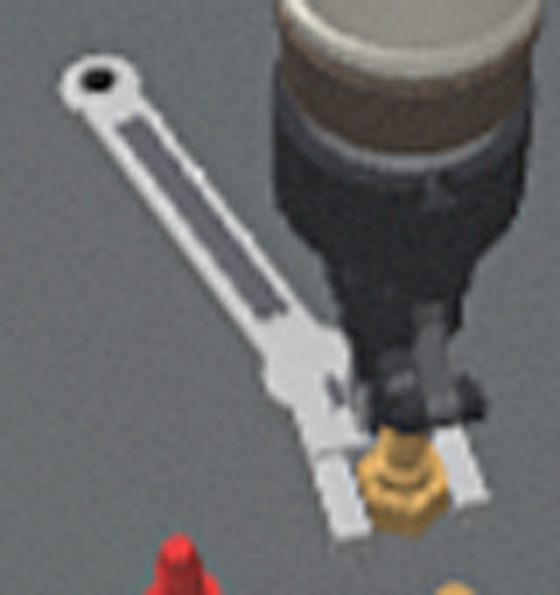

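The finger ran off the front of the worm onto the head (z 31.5) and the wrench slid about 1.5 mm towards its mouth. The nozzle wasn't touched. From here I'll use shorter strokes, starting on top of the worm.

apply_moves(
  moves=[
    [[-2,0,-5,0],[-3,0,-5,0],[-6,0,0,0],[-6,0,0,0],[-2,0,0,0],[0,0,1,0],[0,0,1,0],[0,0,0,0],[0,0,0,0],[0,0,0,0]],
  ],
)

```text
clock: 13.3
eef_pos: [0.5894, 0.0547, 0.0419]
tool_rot: [0.806, 0.59, -0.036, 0.032]
ft_force: [0.5, 0.3, -0.0]
grip_width: 0.0001
```

```bash
python3 st.py 590.7 56.5 35.5
```

```text
13.3 p [589.4  54.7  41.9] F [ 0.5  0.3 -0. ] yaw 72.43067785171857 tilt [-0.02  -0.095 -0.995]
tool delta mm [2.7 0.6 6.2]
```

apply_moves(
  moves=[
    [[3,0,3,0],[0,0,2,0],[0,0,1,0],[0,0,0.7,0],[0,0,0.5,0],[0,0,0.5,0],[2,0,0.4,0],[3,0,0.3,0],[3,0,0.3,0],[3,0,0.3,0]],
  ],
)

```text
clock: 14.3
eef_pos: [0.5922, 0.0648, 0.0345]
tool_rot: [0.806, 0.59, -0.039, 0.035]
ft_force: [-3.0, -2.1, 6.4]
grip_width: 0.0002
```

```bash
python3 st.py 590.7 56.5 35.5
```

```text
14.3 p [592.2  64.8  34.5] F [-3.  -2.1  6.4] yaw 72.35500207181397 tilt [-0.022 -0.102 -0.995]
tool delta mm [-8.4  1.1 -0.2]
```

apply_moves(
  moves=[
    [[3,0,0.2,0],[1,0,0.2,0],[0,0,-4,0],[0,0,-3,0],[-6,0,0,0],[-6,0,0,0],[-2,0,0,0],[0,0,2,0],[0,0,1,0],[0,0,0,0]],
  ],
)

```text
clock: 15.3
eef_pos: [0.5882, 0.0535, 0.0386]
tool_rot: [0.806, 0.589, -0.04, 0.035]
ft_force: [0.7, 0.4, 0.5]
grip_width: 0.0001
```

```bash
python3 st.py 590.7 56.5 35.5
```

```text
15.3 p [588.2  53.5  38.6] F [0.7 0.4 0.5] yaw 72.28523461430723 tilt [-0.024 -0.105 -0.994]
tool delta mm [3.9 1.4 2.7]
```

Repeat the cycle, with a small lateral correction.

apply_moves(
  moves=[
    [[4,1.5,0,0],[0,0,1.5,0],[0,0,1,0],[0,0,0.7,0],[0,0,0.5,0],[2,0,0.4,0],[3,0,0.3,0],[3,0,0.3,0],[3,0,0.3,0],[2,0,0.3,0]],
  ],
)

```text
clock: 16.3
eef_pos: [0.5933, 0.0655, 0.0343]
tool_rot: [0.806, 0.588, -0.044, 0.039]
ft_force: [-2.9, -4.0, 7.3]
grip_width: 0.0
```

```bash
python3 st.py 590.7 56.5 35.5
```

```text
16.3 p [593.3  65.5  34.3] F [-2.9 -4.   7.3] yaw 72.1885807148767 tilt [-0.026 -0.115 -0.993]
tool delta mm [-9.4  0.2 -0.1]
```

apply_moves(
  moves=[
    [[2,0,0.2,0],[1,0,0.2,0],[0,0,-4,0],[0,0,-3,0],[-6,0,0,0],[-6,0,0,0],[0,0,0,0],[0,0,2,0],[0,0,1,0],[0,0,0,0]],
  ],
)

```text
clock: 17.3
eef_pos: [0.5907, 0.0573, 0.0381]
tool_rot: [0.806, 0.588, -0.044, 0.038]
ft_force: [0.1, -0.3, 0.2]
grip_width: 0.0002
```

```bash
python3 st.py 590.7 56.5 35.5
python3 - <<'E'
from h import *
c=cams.camera('scene');im=c['color'][190:275,270:350]
save(cv2.resize(im,None,fx=7,fy=7,interpolation=2),'c4.png')
E
```

```text
17.3 p [590.7  57.3  38.1] F [ 0.1 -0.3  0.2] yaw 72.19399173862126 tilt [-0.026 -0.113 -0.993]
tool delta mm [-0.5  0.2  2.7]
```

View pics/c4.png

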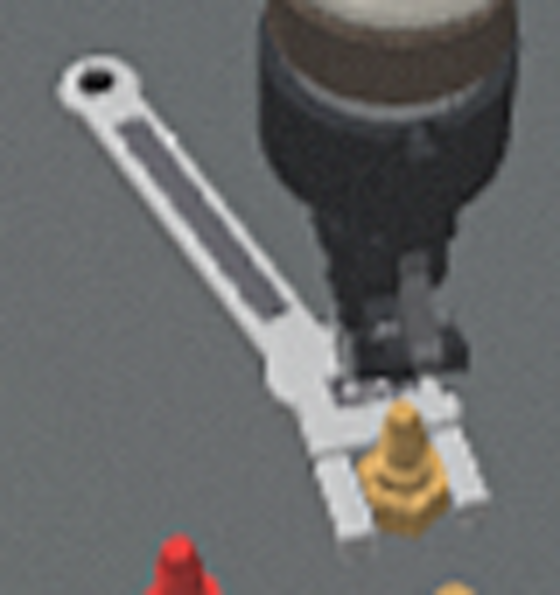

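Both jaws now look closer to the nut, with the moving jaw's inner edge at view px ~(460,470). The wrench has slid about 3 mm towards its mouth, so I'll shift the strokes to match.

apply_moves(
  moves=[
    [[1,0,1,0],[0,0,1,0],[0,0,0.7,0],[0,0,0.5,0],[2,0,0.4,0],[3,0,0.3,0],[3,0,0.3,0],[3,0,0.3,0],[3,0,0.3,0],[2,0,0.3,0]],
  ],
)

```text
clock: 18.35
eef_pos: [0.5968, 0.0723, 0.0326]
tool_rot: [0.807, 0.588, -0.044, 0.04]
ft_force: [-0.5, 0.4, -0.3]
grip_width: -0.0001
```

```bash
python3 st.py 590.7 56.5 35.5
```

```text
18.35 p [596.8  72.3  32.6] F [-0.5  0.4 -0.3] yaw 72.11370247894504 tilt [-0.024 -0.117 -0.993]
tool delta mm [-17.1  -0.9  -0.9]
```

apply_moves(
  moves=[
    [[1,0,0.2,0],[0,0,-4,0],[0,0,-3,0],[-6,0,0,0],[-6,0,0,0],[0,0,0,0],[0,0,2,0],[0,0,1,0],[0,0,0,0],[0,0,0,0]],
  ],
)

```text
clock: 19.35
eef_pos: [0.5926, 0.0628, 0.0364]
tool_rot: [0.807, 0.588, -0.044, 0.039]
ft_force: [0.7, 0.7, 0.0]
grip_width: 0.0
```

```bash
python3 st.py 590.7 57.5 35.5
```

```text
19.35 p [592.6  62.8  36.4] F [0.7 0.7 0. ] yaw 72.17264427904605 tilt [-0.026 -0.114 -0.993]
tool delta mm [-5.5 -0.2  1.5]
```

apply_moves(
  moves=[
    [[-6,0,-1,0],[0,0,1,0],[0,0,1,0],[0,0,0.7,0],[0,0,0.5,0],[0,0,0.5,0],[2,0,0.4,0],[3,0,0.3,0],[3,0,0.3,0],[2,0,0.3,0]],
  ],
)

```text
clock: 20.35
eef_pos: [0.5936, 0.0625, 0.0347]
tool_rot: [0.807, 0.587, -0.046, 0.042]
ft_force: [-2.6, -4.1, 6.2]
grip_width: 0.0001
```

```bash
python3 st.py 590.7 57 35.5
```

```text
20.35 p [593.6  62.5  34.7] F [-2.6 -4.1  6.2] yaw 72.04275075392862 tilt [-0.025 -0.123 -0.992]
tool delta mm [-6.2 -1.1 -0.1]
```

apply_moves(
  moves=[
    [[2,0,0.2,0],[1,0,0.2,0],[0,0,-4,0],[0,0,-3,0],[-6,0,0,0],[-6,0,0,0],[0,0,0,0],[0,0,2,0],[0,0,1,0],[0,0,0,0]],
  ],
)

```text
clock: 21.35
eef_pos: [0.5907, 0.0547, 0.038]
tool_rot: [0.807, 0.587, -0.046, 0.041]
ft_force: [0.7, -0.2, -0.3]
grip_width: -0.0001
```

```bash
python3 st.py 590.7 57 35.5
```

```text
21.35 p [590.7  54.7  38. ] F [ 0.7 -0.2 -0.3] yaw 72.07387464036195 tilt [-0.026 -0.121 -0.992]
tool delta mm [ 2.5 -0.7  2.2]
```

```bash
cat > rect.py <<'E'
from h import *
import pickle,sys
def rect(c,O=(.602,.0955),yaw=74.4,z=.014,s=4,x0=-60,x1=30,y0=-40,y1=40):
    a=np.radians(yaw);ux=np.array([np.cos(a),np.sin(a),0]);uy=np.array([-np.sin(a),np.cos(a),0])
    pts=[(x0,y0),(x1,y0),(x0,y1),(x1,y1)]
    src=np.float32([proj(c,np.array([*O,z])+ux*x/1e3+uy*y/1e3) for x,y in pts])
    dst=np.float32([((y-y0)*s,(x1-x)*s) for x,y in pts])
    return cv2.warpPerspective(c['color'],cv2.getPerspectiveTransform(src,dst),(int((y1-y0)*s),int((x1-x0)*s)),flags=cv2.INTER_CUBIC)
if __name__=='__main__':
    c=cams.camera('scene');pickle.dump(c,open('now.pkl','wb'))
    A=rect(pickle.load(open('scene0.pkl','rb')));B=rect(c)
    save(np.hstack([A,B]),sys.argv[1])
E
python3 rect.py r1.png
```

```text
(no output)
```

View pics/r1.png

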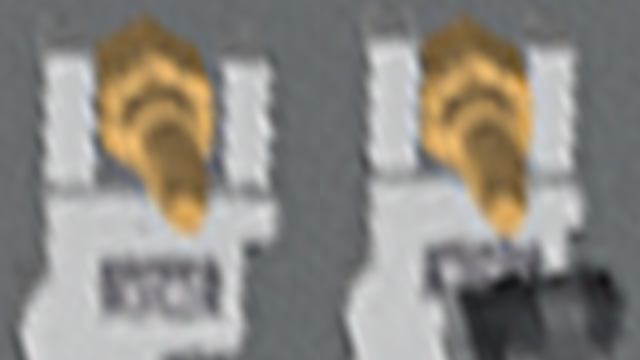

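The rectified views (4 px/mm) put the jaw gap at about 31.5 mm at the start (inner edges at 96/222) and about 28 mm now (418/530). That leaves roughly 1 mm, or 10–15 mm of rim. The worm is now centred near (590.7, 57).

apply_moves(
  moves=[
    [[5,-1,0,0],[0,0,1,0],[0,0,1,0],[0,0,0.7,0],[0,0,0.5,0],[2,0,0.4,0],[3,0,0.3,0],[3,0,0.3,0],[3,0,0.3,0],[2,0,0.3,0]],
  ],
)

```text
clock: 22.4
eef_pos: [0.5962, 0.0711, 0.0329]
tool_rot: [0.807, 0.587, -0.046, 0.044]
ft_force: [-0.8, 0.8, 0.3]
grip_width: -0.0001
```

```bash
python3 st.py 590.7 58 35.5
```

```text
22.4 p [596.2  71.1  32.9] F [-0.8  0.8  0.3] yaw 71.99815901740683 tilt [-0.024 -0.125 -0.992]
tool delta mm [-14.4  -1.2  -0.8]
```

apply_moves(
  moves=[
    [[2,0,0.2,0],[0,0,0.2,0],[0,0,-4,0],[0,0,-3,0],[-6,0,0,0],[-4,0,0,0],[0,0,0,0],[0,0,2,0],[0,0,1,0],[0,0,0,0]],
  ],
)

```text
clock: 23.4
eef_pos: [0.5931, 0.065, 0.0358]
tool_rot: [0.807, 0.587, -0.046, 0.042]
ft_force: [-0.3, 0.1, -0.4]
grip_width: 0.0002
```

```bash
python3 st.py 590.7 58 35.5
```

```text
23.4 p [593.1  65.   35.8] F [-0.3  0.1 -0.4] yaw 72.06806235926096 tilt [-0.026 -0.122 -0.992]
tool delta mm [-7.3 -0.1  1.2]
```

apply_moves(
  moves=[
    [[-8,0,-2,0],[0,0,0,0],[0,0,1.5,0],[0,0,1,0],[0,0,0.7,0],[0,0,0.5,0],[0,0,0.5,0],[2,0,0.4,0],[3,0,0.3,0],[3,0,0.3,0]],
  ],
)

```text
clock: 24.4
eef_pos: [0.593, 0.0621, 0.0347]
tool_rot: [0.807, 0.587, -0.047, 0.044]
ft_force: [-1.2, -2.8, 6.0]
grip_width: -0.0002
```

```bash
python3 st.py 590.7 58 35.5
```

```text
24.4 p [593.   62.1  34.7] F [-1.2 -2.8  6. ] yaw 71.98214527601397 tilt [-0.024 -0.127 -0.992]
tool delta mm [-4.6 -0.9 -0.2]
```

apply_moves(
  moves=[
    [[3,0,0.3,0],[2,0,0.2,0],[2,0,0.2,0],[0,0,0.2,0],[0,0,0,0],[0,0,0,0],[0,0,0,0],[0,0,0,0],[0,0,0,0],[0,0,0,0]],
  ],
)

```text
clock: 25.4
eef_pos: [0.5962, 0.0687, 0.0336]
tool_rot: [0.807, 0.587, -0.047, 0.045]
ft_force: [-1.3, -1.6, 4.0]
grip_width: -0.0002
```

```bash
python3 st.py 590.7 58 35.5
```

```text
25.4 p [596.2  68.7  33.6] F [-1.3 -1.6  4. ] yaw 71.95703373240963 tilt [-0.023 -0.128 -0.991]
tool delta mm [-12.   -1.9  -0.4]
```

apply_moves(
  moves=[
    [[0,0,-4,0],[0,0,-3,0],[-6,-1,0,0],[-6,-1,0,0],[-2,0,0,0],[0,0,2,0],[0,0,1,0],[0,0,0,0],[0,0,0,0],[0,0,0,0]],
  ],
)

```text
clock: 26.4
eef_pos: [0.5885, 0.057, 0.0372]
tool_rot: [0.807, 0.587, -0.047, 0.043]
ft_force: [-0.1, 0.6, 0.2]
grip_width: -0.0001
```

```bash
python3 st.py 591 57.5 35.5
```

```text
26.4 p [588.5  57.   37.2] F [-0.1  0.6  0.2] yaw 72.01226719143531 tilt [-0.026 -0.125 -0.992]
tool delta mm [1.5 2.2 1.6]
```

apply_moves(
  moves=[
    [[0,1.5,1,0],[0,0,1,0],[0,0,0.7,0],[0,0,0.5,0],[0,0,0.5,0],[2,0,0.4,0],[3,0,0.3,0],[3,0,0.3,0],[2,0,0.3,0],[2,0,0.3,0]],
  ],
)

```text
clock: 27.4
eef_pos: [0.5943, 0.0635, 0.0345]
tool_rot: [0.808, 0.586, -0.049, 0.048]
ft_force: [-1.8, -3.3, 6.3]
grip_width: -0.0001
```

```bash
python3 st.py 591 57.5 35.5
```

```text
27.4 p [594.3  63.5  34.5] F [-1.8 -3.3  6.3] yaw 71.84765624881567 tilt [-0.023 -0.134 -0.991]
tool delta mm [-6.8 -1.2 -0.1]
```

apply_moves(
  moves=[
    [[2,0,0.3,0],[0,0,0.2,0],[0,0,-4,0],[0,0,-3,0],[-6,0,0,0],[-6,0,0,0],[-1,0,0,0],[0,0,2,0],[0,0,1,0],[0,0,0,0]],
  ],
)

```text
clock: 28.4
eef_pos: [0.5906, 0.0529, 0.0385]
tool_rot: [0.808, 0.586, -0.049, 0.047]
ft_force: [0.3, 0.3, -0.3]
grip_width: -0.0001
```

```bash
python3 st.py 591 57.5 35.5; python3 rect.py r2.png
```

```text
28.4 p [590.6  52.9  38.5] F [ 0.3  0.3 -0.3] yaw 71.8338289745682 tilt [-0.024 -0.134 -0.991]
tool delta mm [ 4.8 -1.1  2.3]
```

View pics/r2.png

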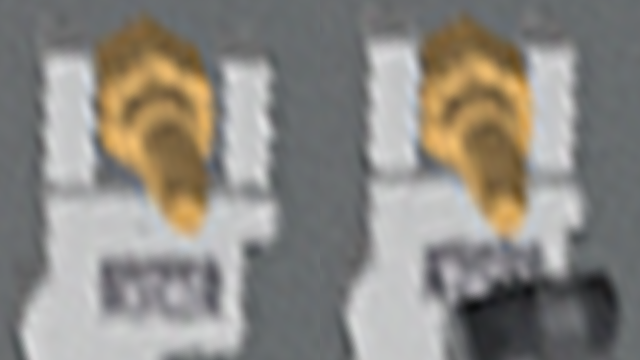

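Run:
```python
import cv2,numpy as np
a=cv2.imread('pics/r1.png',0)[:, 320:].astype(np.float32);b=cv2.imread('pics/r2.png',0)[:,320:].astype(np.float32);z=cv2.imread('pics/r1.png',0)[:,:320].astype(np.float32)
def sh(p,q,r,c):
    w=lambda m:m[r[0]:r[1],c[0]:c[1]]
    return np.round(np.array(cv2.phaseCorrelate(w(p)-w(p).mean(),w(q)-w(q).mean(),cv2.createHanningWindow((c[1]-c[0],r[1]-r[0]),cv2.CV_32F))[0])/4,2)
for n,p,q in(('r1-r2',a,b),('0-r2',z,b)):
    print(n,'fixed',sh(p,q,(15,185),(20,95)),'moving',sh(p,q,(15,185),(215,290)),'nut',sh(p,q,(10,150),(98,205)))
for n,p in(('0',z),('r1',a),('r2',b)):
    for r in((60,90),(90,120),(120,150)):
        g=np.gradient(cv2.GaussianBlur(p[r[0]:r[1]].mean(0)[None],(0,0),3)[0])
        # outer edges of the jaws
        i=20+np.argmax(g[20:70]); j=235+np.argmin(g[235:290]); print(n,r,'outer edges mm',i/4-40,j/4-40,'sep',(j-i)/4)
```

```text
r1-r2 fixed [ 0.11 -0.02] moving [0.13 0.01] nut [0.01 0.02]
0-r2 fixed [0.2  0.31] moving [-3.42 -4.64] nut [0.04 0.  ]
0 (60, 90) outer edges mm -28.75 27.25 sep 56.0
0 (90, 120) outer edges mm -28.75 27.0 sep 55.75
0 (120, 150) outer edges mm -28.75 27.5 sep 56.25
r1 (60, 90) outer edges mm -27.5 23.0 sep 50.5
r1 (90, 120) outer edges mm -27.75 23.25 sep 51.0
r1 (120, 150) outer edges mm -27.75 23.0 sep 50.75
r2 (60, 90) outer edges mm -27.5 23.25 sep 50.75
r2 (90, 120) outer edges mm -27.5 23.25 sep 50.75
r2 (120, 150) outer edges mm -27.75 23.0 sep 50.75
```

The jaw has moved 5.25 mm in all (outer separation 56.0→50.75) and not at all since the previous view, despite two more full strokes. The finger now slips, so the jaw is snug at 27 mm. Next I'll lift away, place the fingers beside the handle on its far (+x) side and push towards −x, which is clockwise.

apply_moves(
  moves=[
    [[-3,0,-20,0],[-10,8,-25,-2],[-35,25,0,-2],[-35,25,0,-2],[-35,15,0,-2],[-10,8,0,-2],[0,0,0,-2],[0,0,0,-2],[0,0,0,-2],[0,0,0,0]],
  ],
)

```text
clock: 29.45
eef_pos: [0.6422, -0.0884, 0.1028]
tool_rot: [0.713, 0.698, -0.056, 0.04]
ft_force: [0.3, -0.4, -0.1]
grip_width: 0.0002
```

```bash
python3 st.py 640 -72 24
python3 - <<'E'
from h import *
print(np.round(telemetry.get_obs()['joint_pos'],2))
E
```

```text
29.45 p [642.2 -88.4 102.8] F [ 0.3 -0.4 -0.1] yaw 88.80728997934023 tilt [-0.024 -0.135 -0.991]
tool delta mm [26.9 -0.9 75.9]
[-0.08  0.63  0.21  1.17 -0.14 -0.05]
```

apply_moves(
  moves=[
    [[13,0,15,0],[13,0,20,0],[0,0,20,0],[0,0,10,0],[0,0,5,0],[0,0,2,0],[0,0,0,0],[0,0,0,0],[0,0,0,0],[0,0,0,0]],
  ],
)

```text
clock: 30.45
eef_pos: [0.6446, -0.0716, 0.0297]
tool_rot: [0.715, 0.696, -0.053, 0.043]
ft_force: [0.8, 0.1, -0.6]
grip_width: 0.0001
```

```bash
python3 st.py 640 -72 23
cat > hole.py <<'E'
from h import *
import pickle
N=np.array([.602,.0955])
def hole(c,guess,w=14):
    u,v=proj(c,[*guess,.011]).round().astype(int); g=c['color'][v-w:v+w+1,u-w:u+w+1].astype(float).sum(2)
    k=np.clip(90-g,0,None); yy,xx=np.mgrid[-w:w+1,-w:w+1]
    return onz(c,u+(k*xx).sum()/k.sum(),v+(k*yy).sum()/k.sum(),.0105)[:2] if k.sum() else None
def ang(h): d=h-N; return np.degrees(np.arctan2(d[1],d[0])),np.linalg.norm(d)*1e3
E
python3 - <<'E'
from hole import *
for n in('scene','top'):
    for c in(pickle.load(open(n+'0.pkl','rb')),cams.camera(n)):
        h=hole(c,(.600,-.123)); print(n,h,h is not None and ang(h))
E
```

```text
30.45 p [644.6 -71.6  29.7] F [ 0.8  0.1 -0.6] yaw 88.51169416317948 tilt [-0.015 -0.135 -0.991]
tool delta mm [ 0.4 -4.5  6.7]
scene [ 0.60017503 -0.12210365] (np.float64(-90.48050865362225), np.float64(217.6112978314472))
scene [ 0.59578814 -0.11422655] (np.float64(-91.69653854306121), np.float64(209.8185282842918))
top [ 0.59886154 -0.12465453] (np.float64(-90.81673583657638), np.float64(220.17689800726185))
top [ 0.59902887 -0.12453335] (np.float64(-90.77362415583752), np.float64(220.0534061786799))
```

apply_moves(
  moves=[
    [[0,-2,4,0],[0,-2,2.5,0],[0,-3,0.5,0],[0,-3,0,0],[0,-3,0,0],[0,-3,0,0],[0,-3,0,0],[0,-3,0,0],[0,-3,0,0],[0,-3,0,0]],
  ],
)

```text
clock: 31.55
eef_pos: [0.6165, -0.0721, 0.023]
tool_rot: [0.715, 0.696, -0.051, 0.045]
ft_force: [3.4, -0.6, -1.0]
grip_width: 0.0002
```

```bash
python3 st.py 640 -72 23
```

```text
31.55 p [616.5 -72.1  23. ] F [ 3.4 -0.6 -1. ] yaw 88.46259593436909 tilt [-0.01  -0.136 -0.991]
tool delta mm [ 0.8 23.5 -0.2]
```

apply_moves(
  moves=[
    [[0,-6,0,2],[0,-9,0,3],[0,-9,0,3],[0,-9,0,3],[0,-9,0,3],[0,-9,0,3],[0,-9,0,3],[0,-9,0,3],[0,0,0,0],[0,0,0,0]],
  ],
)

```text
clock: 32.55
eef_pos: [0.5508, -0.0639, 0.0249]
tool_rot: [0.844, 0.53, -0.039, 0.063]
ft_force: [1.0, -1.3, -0.6]
grip_width: -0.0001
```

```bash
python3 st.py 483 -23 23
python3 - <<'E'
from hole import *
o=telemetry.get_obs();p=o['eef_pos'][:2]+[0,-.0023];print('tip bearing,r',ang(p))
c=cams.camera('top');pickle.dump(c,open('n.pkl','wb'))
s=cams.camera('scene');pickle.dump(s,open('ns.pkl','wb'))
im=s['color'][180:280,250:350];it=c['color'][165:225,275:385]
save(np.hstack([cv2.resize(im,(400,400),interpolation=2),cv2.resize(it,(400,218),interpolation=2)[:218].__class__ and cv2.copyMakeBorder(cv2.resize(it,(400,218),interpolation=2),0,182,0,0,0)]),'p1.png')
E
```

```text
32.55 p [550.8 -63.9  24.9] F [ 1.  -1.3 -0.6] yaw 64.01084974668326 tilt [ 0.001 -0.149 -0.989]
tool delta mm [  7.3 -78.8  -4.2]
tip bearing,r (np.float64(-107.55601069627242), np.float64(169.6233095305836))
```

View pics/p1.png

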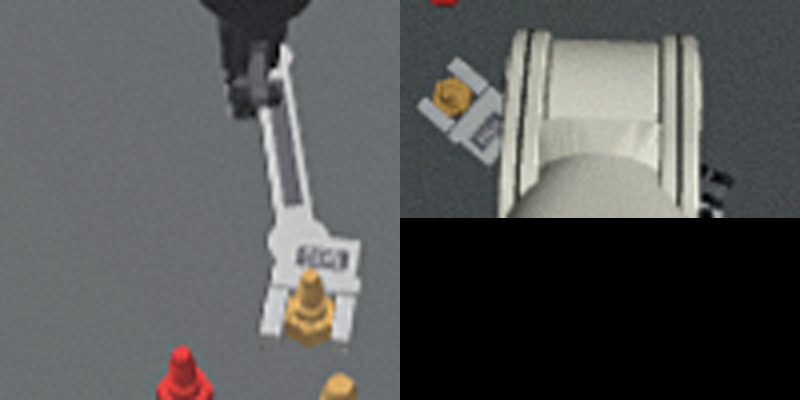

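Both views show the wrench flat and turned about 22° clockwise, with the jaws still parallel to the nut flats. I'll push about 20° more.

apply_moves(
  moves=[
    [[0,0,1.5,0],[0,-6,0.5,2],[0,-9,0.3,3],[0,-9,0.3,3],[0,-9,0.3,3],[0,-9,0.3,3],[0,-9,0.3,3],[0,-6,0.3,2],[0,0,0,0],[0,0,0,0]],
  ],
)

```text
clock: 33.65
eef_pos: [0.5201, -0.0467, 0.0233]
tool_rot: [0.923, 0.373, -0.02, 0.09]
ft_force: [0.1, 0.1, 0.2]
grip_width: 0.0001
```

```bash
python3 st.py 483 -23 23
cat > yaw.py <<'E'
from hole import *
t0=pickle.load(open('top0.pkl','rb'))
from rect import rect
def kw(r,y): return dict(O=N,yaw=y,z=.014,s=4,x0=-60,x1=25,y0=-35,y1=0)
def yaw(c):
    # fixed-jaw side of the head, rotated back about the nut axis, correlated with the first picture
    A=rect(t0,O=tuple(N),yaw=74.4,x0=-30,x1=22,y0=-32,y1=2).astype(np.float32).mean(2)
    best=[]
    for y in np.arange(10,85,.5):
        B=rect(c,O=tuple(N),yaw=y,x0=-36,x1=28,y0=-38,y1=8).astype(np.float32).mean(2)
        m=cv2.minMaxLoc(cv2.matchTemplate(B,A,cv2.TM_CCOEFF_NORMED)); best.append((m[1],y,m[3]))
    return sorted(best)[::-1][:3]
if __name__=='__main__':
    o=telemetry.get_obs();p=o['eef_pos'][:2]+[0,-.0023];print('tip bearing,r',ang(p))
    print('first',yaw(t0)[:1]); print('mid',yaw(pickle.load(open('n.pkl','rb'))))
    c=cams.camera('top');pickle.dump(c,open('n2.pkl','wb'));print('now',yaw(c))
E
python3 yaw.py
```

```text
33.65 p [520.1 -46.7  23.3] F [0.1 0.1 0.2] yaw 43.59104326127031 tilt [ 0.031 -0.181 -0.983]
tool delta mm [-10.4 -42.4  -5.1]
tip bearing,r (np.float64(-119.55817328032676), np.float64(166.0796490658313))
first [(0.9998719692230225, np.float64(74.5), (24, 24))]
mid [(0.9480853080749512, np.float64(51.5), (27, 14)), (0.9476680159568787, np.float64(51.0), (26, 13)), (0.9472512006759644, np.float64(52.0), (27, 14))]
now [(0.9115288853645325, np.float64(39.5), (25, 12)), (0.9113836884498596, np.float64(39.0), (25, 12)), (0.9112736582756042, np.float64(40.0), (25, 13))]
```

apply_moves(
  moves=[
    [[-1,-6,0.3,0],[-2,-7,0.3,0],[-2,-7,0.3,0],[-2,-7,0.3,0],[-1,-4,0.3,0],[0,0,0,0],[0,0,0,0],[0,0,0,0],[0,0,0,0],[0,0,0,0]],
  ],
)

```text
clock: 34.7
eef_pos: [0.5048, -0.0353, 0.0232]
tool_rot: [0.923, 0.371, -0.011, 0.101]
ft_force: [0.8, -1.0, 2.2]
grip_width: 0.0001
```

```bash
python3 st.py 483 -23 23; python3 yaw.py
```

```text
34.7 p [504.8 -35.3  23.2] F [ 0.8 -1.   2.2] yaw 43.358813815641554 tilt [ 0.055 -0.195 -0.979]
tool delta mm [ -7.4 -23.7  -3.4]
tip bearing,r (np.float64(-126.14144539998702), np.float64(164.78755484000834))
first [(0.9998719692230225, np.float64(74.5), (24, 24))]
mid [(0.9480853080749512, np.float64(51.5), (27, 14)), (0.9476680159568787, np.float64(51.0), (26, 13)), (0.9472512006759644, np.float64(52.0), (27, 14))]
now [(0.9332910776138306, np.float64(32.5), (25, 13)), (0.9331322908401489, np.float64(33.0), (25, 13)), (0.9325104355812073, np.float64(33.5), (25, 14))]
```

apply_moves(
  moves=[
    [[-1,-4,-0.5,0],[-1,-5,0,0],[-1,-5,0,0],[0,0,0,0],[0,0,0,0],[0,0,0,0],[0,0,0,0],[0,0,0,0],[0,0,0,0],[0,0,0,0]],
  ],
)

```text
clock: 35.75
eef_pos: [0.4966, -0.028, 0.0232]
tool_rot: [0.923, 0.37, -0.007, 0.104]
ft_force: [3.0, -2.5, 2.0]
grip_width: 0.0
```

```bash
python3 st.py 483 -23 23; python3 yaw.py
```

```text
35.75 p [496.6 -28.   23.2] F [ 3.  -2.5  2. ] yaw 43.22434127292882 tilt [ 0.064 -0.198 -0.978]
tool delta mm [ -6.4 -12.9  -1.7]
tip bearing,r (np.float64(-129.9417534726973), np.float64(164.13464688252404))
first [(0.9998719692230225, np.float64(74.5), (24, 24))]
mid [(0.9480853080749512, np.float64(51.5), (27, 14)), (0.9476680159568787, np.float64(51.0), (26, 13)), (0.9472512006759644, np.float64(52.0), (27, 14))]
now [(0.9388574957847595, np.float64(29.5), (25, 12)), (0.9383511543273926, np.float64(29.0), (25, 11)), (0.9383482933044434, np.float64(30.0), (25, 12))]
```

The wrench is turned 45°. I'll back off along +y, then rise.

apply_moves(
  moves=[
    [[0,4,0,0],[0,8,0,0],[0,10,0,0],[0,5,-10,0],[0,5,-30,0],[0,0,-40,0],[-20,10,-40,0],[-40,0,0,0],[-40,0,0,0],[-40,0,0,0]],
  ],
)

```text
clock: 36.8
eef_pos: [0.4157, -0.1318, 0.1629]
tool_rot: [0.922, 0.375, -0.013, 0.098]
ft_force: [0.7, -1.1, 1.1]
grip_width: -0.0
```

apply_moves(
  moves=[
    [[-45,0,0,0],[-45,0,0,0],[-45,0,0,0],[-45,0,0,0],[-30,0,0,0],[0,0,0,0],[0,0,0,0],[0,0,0,0],[0,0,0,0],[0,0,0,0]],
  ],
)

```text
clock: 37.8
eef_pos: [0.2559, -0.2827, 0.1845]
tool_rot: [0.923, 0.373, -0.013, 0.096]
ft_force: [0.8, 0.1, -0.3]
grip_width: -0.0001
```

```bash
python3 st.py
python3 - <<'E'
from yaw import *
t=cams.camera('top');s=cams.camera('scene');s0=pickle.load(open('scene0.pkl','rb'))
print(yaw(t)[:2])
d=np.abs(t['color'].astype(int)-t0['color']).sum(2);d2=np.abs(s['color'].astype(int)-s0['color']).sum(2)
for n,P in(('burner',(178,192)),('bowl',(178,247)),('bottle',(241,143)),('rack',(490,222)),('red',(287,160)),('brass',(261,180)),('orange',(254,218))):
    u,v=P; print(n,'max diff',d[v-14:v+15,u-14:u+15].max())
y=yaw(t)[0][1]
a=np.hstack([rect(s0,O=tuple(N)),rect(s,O=tuple(N),yaw=y),]);b=np.hstack([rect(t0,O=tuple(N)),rect(t,O=tuple(N),yaw=y)])
full=cv2.resize(s['color'],(640,400))[100:300]
save(np.hstack([a[:,:640],])[:360],'x.png')
im=np.vstack([np.hstack([b,rect(s,O=tuple(N),yaw=y)])[:360]]); im=cv2.resize(im,(800,300))
f=cv2.resize(np.hstack([s['color'][190:290,230:360],t['color'][150:250,250:380]]),(800,300),interpolation=2)
save(np.vstack([im,f]),'fin.png')
E
```

```text
37.8 p [ 255.9 -282.7  184.5] F [ 0.8  0.1 -0.3] yaw 43.576733925408824 tilt [ 0.048 -0.186 -0.981]
[(0.9372318387031555, np.float64(30.0), (25, 12)), (0.9372283220291138, np.float64(29.5), (25, 12))]
burner max diff 35
bowl max diff 46
bottle max diff 42
rack max diff 38
red max diff 37
brass max diff 38
orange max diff 43
```

View pics/fin.png

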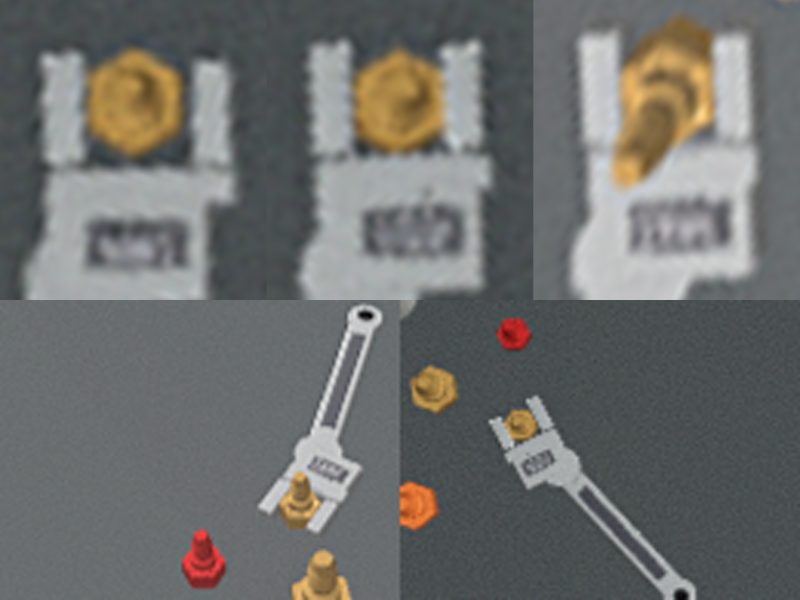

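```bash
python3 -c "
from workcell import workorder
print(workorder.job_done())"
```

```text
the job is handed in; nothing more can be done
None
```

The wrench is snug on the nut and has turned it about 45° clockwise, as asked. The job was handed in at about 38 s of the 64 s allowed.

- **Tightening:** I rolled the worm with the closed fingertips in short strokes, pressing at about 5–8 N. The moving jaw travelled 5.2 mm. It did not move during the last two strokes, so I took it as tight before pushing the handle.
- **Turning:** Matching the last top picture against the first gave a turn of about 44.5–45°. The nut's flats are still parallel to the jaws, with no visible gap on either side. The wrench looks flat on the bench.
- **Surroundings:** In the top view the burner, bowl, bottle, rack and the other outlets show only image noise. The fingers did not contact the nut or outlet that I could see.

**What went wrong or disagreed:**
- Two strokes caught on the side of the worm, with about 7 N of sideways force.
- At least three strokes ran off its front onto the wrench head.
- In the scene-camera views the wrench seemed to slide about 3 mm towards its mouth during tightening. The top camera's check of the handle hole did not show that shift.
- The tool drifted to about 12° of tilt, which did not affect the result.

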